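# Push a bearing out of its housing over a post

## Robot

A 6-joint arm with a two-finger parallel gripper is mounted at the origin on a cart in front of the work surface, level with it; the furniture and walls round the work are solid. World frame = base frame: x ahead of the robot, y to its left, z up, the work surface at z = 0. Lengths are in m, angles in rad, forces in N, time in s.
With the tool pointing down it reaches from about 0.225 to 0.875 m from the base axis. Payload 3.4 kg.
Tool frame: the origin (TCP) lies midway between the tips of the shut fingers; the grasp point (between the pads) lies 19 mm behind it (pinch_z is the distance from the TCP to the grasp point, in m); z points along the fingers, y is the line along which they close (so a half turn about z gives the same grasp; the last joint's range is limited). The gripper opens to 85 mm and grips with 20 to 120 N. Pads are 22 mm wide; open, the fingers measure 114 mm over their backs; the gripper's body (76 mm by 85 mm) begins 54 mm behind the grasp point. The pads swing forward as they close: fully open they stand 13 mm farther back than shut.
Start: joints at [1.195, 0.276, 1.505, -0, 1.361, -0.121], TCP at [0.145, 0.556, 0.231] pointing down, gripper open.
Joint ranges: [-2.89, 2.89], [-0.75, 2.08], [0.22, 2.7], [-1.18, 4.32], [0.11, 2.71], [-2.7, 2.7]. Speed limits (rad/s): [2.57, 2.57, 3.14, 3.14, 3.14, 3.14].

## Interface

Orientations are given as a unit quaternion [w, x, y, z].
In Python, from rig import get_state, get_image, sign_off, pinch_z gives the robot as it stands.
- The arm moves only by the tool send_rows, never from a script. Its argument "steps" is one flat list of numbers, 5 for each row, row after row: the gripper's target within -1 to 1 (fully open at 1, half-way at 0, shut at -1), then the shift along the tool's x, y, z in cm, then the turn about the tool's z in degrees. In form: [gripper, x, y, z, roll, gripper, x, y, z, roll, ...]. A call has 1 to 12 rows; each row shifts and turns the commanded pose from where the row before left it, along the tool's axes as they then stand; what a row does not reach is not made up. A row lasts 1/10 s, in which the tool goes at most 50 mm and 8.59 degrees, less where a joint would pass 70% of its speed; a pose out of reach is approached as far as the arm can. A call is refused whole if a number of a shift passes 5 or a number of a turn 8.59, either way. A call with a gripper value outside its range is refused whole. The fingers move at their own pace and stop on an object; "newtons" is the grip in N (left out, the last holds). Time passes only in rows, so rows that do not move let the fingers close. It gives the time, the measured TCP pose, the force, the opening and the grip force at its end, in the units of the state.
- get_state(): the state, without advancing time (a new reading comes with each control period).
- get_image(name): name is "scene" or "top" or "wrist"; returns a dict with "color" (400x640x3 uint8, red, green, blue), "mtx" (3x3 intrinsics, pixels), "T" (4x4, takes a point from camera to world coordinates); the wrist camera has in their place "mount" (4x4, takes a point from camera to tool coordinates, whose origin is the TCP and whose axes are the flange's). Camera axes: x right, y down, z forward; pixel columns grow to the right and rows downward; lengths in m; the calibration is good to about 2 mm. A picture is of the moment at which its call begins: read the wrist's pose just before it. There is no depth.
- sign_off(): hands the job in; it is judged then, once.
The state is a dict: "clock": time; "qpos": joint angles; "qd": joint speeds; "effort": joint torques, N m; "position": TCP position; "ee_rot": TCP orientation; "contact_force": force on the tool from outside, world axes, zero at the start; "moment": the same for the moment, N m; "width": finger opening in m; "gripper_force": force on a finger pad.
Only numpy, scipy, OpenCV 4.12 (cv2) and the standard library are available. Lean on these libraries where they do the work, as an engineer would, in place of code of your own. Each camera call takes 0.05 s, during which the arm holds its last target. There are 200 camera calls.

## Task

Pick up the aluminium bearing housing and lower it, recess upwards, over the short upright post on the slotted base, feeling for the access hole in its underside, so that the post pokes the tight, sunken ball bearing up out of its recess; never push with more than about 40 N. Bring the housing right down so that it sits flat on the slotted base with the post through it, then take the bearing off the top of the post and lay it flat in the middle of the steel dish. Leave the other things where they are.

Things in the scene. Friction and masses are not known exactly. Their poses are not given: they have to be found in the camera images.
- housing_center (a point): Centre (half-way up, 12 mm above the underside) of the bearing housing: loose aluminium block 64 x 46 x 24 mm (its x, y, z; z up), 0.15 to 0.31 kg, standing on the worktop. A round recess in its middle, 27 mm across and 14 mm deep, opens at the top and holds the bearing. Grip it across the 46 mm (y) sides at mid length.
- access_hole (a point): Middle of the mouth, in the housing's underside, of the round access hole: 14.6 mm across, 10 mm long, straight up (z) through the floor of the recess, on the recess's axis, to the underside of the bearing.
- bearing_center (a point): Centre of the sealed ball bearing: 26 mm outside diameter, 8 mm high (z its axis), black seal between steel rings, 20 g, a solid disc for contacts. It starts at the bottom of the recess, its top 6 mm below the housing's top face. A sprung tolerance ring in the recess grips it: a steady push of about 10 to 25 N moves it up; after 5 to 7 mm it is loose.
- base: Slotted base fixed to the worktop: dark steel plate 100 x 56 x 10 mm, origin at the middle of its underside, slot and long side along x, z up. A steel post, 12.6 mm in diameter, 30 mm long, is clamped upright on it, flat top 40 mm above the origin. It stands on the centre line (y = 0), but anywhere up to 11 mm either way along the slot (x): not given.
- dish: Round dark steel dish for small parts, fixed to the worktop, origin at the middle of its underside: 100 mm across the rim, 14 mm high, flat floor of about 84 mm diameter 3 mm above the worktop.
- blue_tape: Roll of black tape lying flat, 55 mm across, 19 mm high, loose; a bystander. Origin at the middle of its underside.
- slide_box: Small green slide box, 39 x 86 x 30 mm, loose; a bystander. Origin at the middle of its underside.
- bearing_cover: Round flat aluminium cover ring, 45 mm across, 4 mm thick, loose; a bystander. Origin at the middle of its underside.

How it is judged:
On the way, in this order (a step that is already met when the one before it is completed fails the run):
1. the housing, with the bearing still seated in it, is lowered over the post: the post stands at least 5 mm up in the access hole (z of housing_center in the frame of base below 0.047 m and horizontal distance between housing_center and base below 0.016 m and z of bearing_center in the frame of housing_center below 0.005 m and angle between housing_center's own z axis and vertical below 0.15 rad), for 0.05 s.
2. the post has poked the bearing at least 6 mm up from its seat, without the fingers on it (z of bearing_center in the frame of housing_center above 0.008 m and z of housing_center in the frame of base below 0.042 m and horizontal distance between housing_center and base below 0.016 m and horizontal distance between bearing_center and base below 0.018 m and contact force between the fingers and bearing below 0.5 N), for 0.05 s.
At the end, for the whole second after the job is handed in: The bearing lies flat (within 0.12 rad) and at rest on the floor of the dish, its centre within 28 mm of the dish's middle; the empty housing is at rest, flat on the slotted base (within 2.5 mm and 0.06 rad) with the post through it (centres within 16 mm) (horizontal distance between bearing_center and dish below 0.028 m and z of bearing_center in the frame of dish below 0.01 m and angle between the z axis of bearing_center and the z axis of dish, either way round below 0.12 rad and linear speed of each of bearing, housing below 0.02 m/s and z of housing_center in the frame of base below 0.0245 m and horizontal distance between housing_center and base below 0.016 m and angle between housing_center's own z axis and vertical below 0.06 rad); the robot touches nothing.
It fails at once if the housing is pushed on the post or the base with more than 40 N (contact force between housing and base above 40 N).
It fails at once if the bearing is pushed by the post with more than 40 N (contact force between bearing and base above 40 N).
It fails at once if the tape, the slide box or the cover ring is moved by more than 15 mm (distance of any of blue_tape, slide_box, bearing_cover from where it was at the start of the episode above 0.015 m).
It also fails if it takes over 72 s, if anything falls off the work surface, if the arm or the gripper's body presses on something with over 40 N, if the wrist force passes 120 N, or if a joint passes its speed limit or range.

## Working session

There is one attempt and no reset: what is moved stays moved. The work goes in short steps, Python scripts to look and compute and a tool call to move; the robot and the scene stay as the last step left them, time stands still between calls to the robot, and variables do not carry over. Pictures are saved under pics/ and viewed, at most 10 in all, crops included, and the job is handed in when it is done.

Besides the shell and the picture viewer there is one more tool, called after "Emit:" as name(argument=value, ...) on one line, values as JSON. send_rows: Moves the arm, as the interface text tells. Its arguments: {"type":"object","properties":{"steps":{"type":"array"},"newtons":{"type":"number"}},"required":["steps"]}

```bash
mkdir -p pics; ls
python3 - <<'E'
from rig import *
import cv2,numpy as np
s=get_state();print(s)
for n in("top","scene"):
    d=get_image(n);cv2.imwrite(f"pics/{n}0.png",d["color"][:,:,::-1]);np.savez(f"pics/{n}0.npz",**{k:d[k] for k in("mtx","T")});print(n,d["mtx"],d["T"].round(3))
print(pinch_z, get_image("wrist")["mount"])
E
```

```text
pics
{'clock': 0.0, 'qpos': array([ 1.19499924e+00,  2.76563060e-01,  1.50613286e+00, -1.71685497e-05,
        1.36070552e+00, -1.20987922e-01]), 'qd': array([-0.00041445,  0.00023561, -0.00067704, -0.00146774,  0.00192074,
        0.00013472]), 'effort': array([-1.76458718e-03, -4.16787422e+01, -2.45813406e+01, -5.37989345e-04,
        1.12770501e-02, -2.21663532e-05]), 'position': array([0.14474185, 0.55593225, 0.23045804]), 'ee_rot': array([-2.14205121e-04,  1.27058356e-01,  9.91894831e-01, -8.78699356e-04]), 'contact_force': array([-0.16114349, -1.05819714,  0.18117633]), 'moment': array([-0.0055132 ,  0.02100463,  0.01481882]), 'gripper_force': 0.0, 'width': 0.0853132331676863}
top [[426.25227709   0.         317.72684137]
 [  0.         426.25227709 201.61819269]
 [  0.           0.           1.        ]] [[-0.017 -0.988  0.154  0.431]
 [-1.     0.02   0.019 -0.04 ]
 [-0.022 -0.153 -0.988  0.966]
 [ 0.     0.     0.     1.   ]]
scene [[460.03605663   0.         313.14886465]
 [  0.         460.03605663 196.25281435]
 [  0.           0.           1.        ]] [[-0.42  -0.619  0.663 -0.001]
 [-0.907  0.27  -0.322  0.269]
 [ 0.02  -0.737 -0.675  0.663]
 [ 0.     0.     0.     1.   ]]
0.0187 [[-9.03495495e-04 -9.63860977e-01 -2.66404205e-01  6.71944918e-02]
 [ 9.99999491e-01 -7.51122442e-04 -6.73853569e-04  3.86665895e-04]
 [ 4.49398983e-04 -2.66404678e-01  9.63861165e-01 -1.42770514e-01]
 [ 0.00000000e+00  0.00000000e+00  0.00000000e+00  1.00000000e+00]]
```

View pics/top0.png

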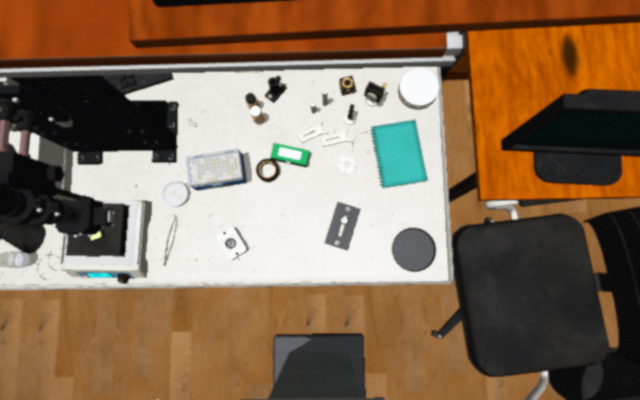

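View pics/scene0.png

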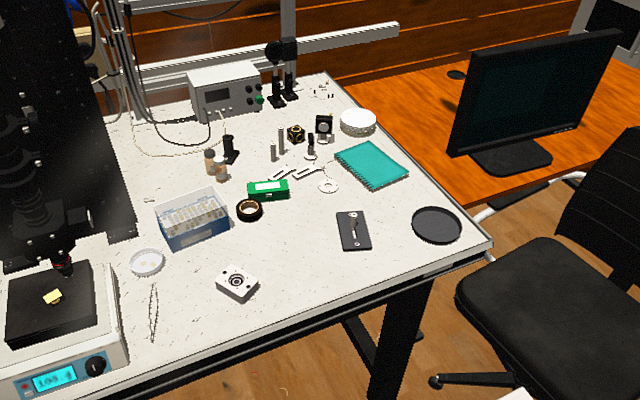

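The top view shows the housing near (232,242), the base near (343,226) and the dish near (413,249). The scene view shows the housing at (237,282), the base at (353,230) and the dish at (437,225). I'll enlarge these.

Run:
```python
import cv2,numpy as np
t=cv2.imread("pics/top0.png");s=cv2.imread("pics/scene0.png")
def c(im,u,v,w,h,k):return cv2.resize(im[v:v+h,u:u+w],None,fx=k,fy=k,interpolation=cv2.INTER_CUBIC)
a=np.hstack([c(t,210,220,50,45,8),c(t,318,198,50,45,8)])
b=np.hstack([c(s,210,258,57,34*45//34-5,7),c(s,325,202,57,40,7)]) 
b=cv2.resize(np.hstack([c(s,210,260,60,46,6),c(s,326,206,60,46,6)]),(800,300*46//45))[:240]
b=np.hstack([c(s,205,258,66,40,6)[:,:400],c(s,322,206,66,48,6)[:240,:400].copy()]) if 0 else cv2.resize(np.hstack([c(s,207,256,60,45,6),c(s,324,207,60,45,6)]),(640,240))
b=cv2.copyMakeBorder(b,0,0,0,160,cv2.BORDER_CONSTANT)
cv2.imwrite("pics/crop1.png",np.vstack([a,b]));
```

```text
(no output)
```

View pics/crop1.png

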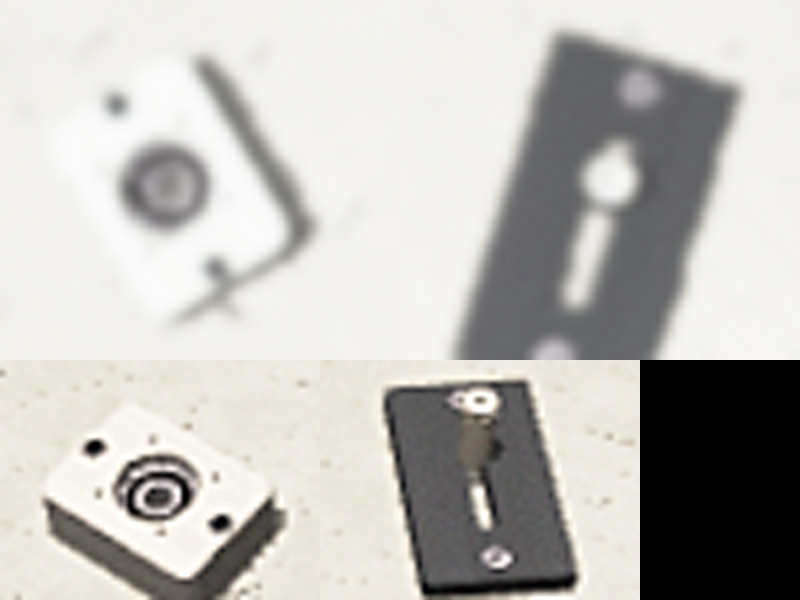

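```bash
cat > h.py <<'E'
import numpy as np
def load(n):
    d=np.load(f"pics/{n}.npz");return d["mtx"],d["T"]
def ray(K,T,p,z):
    d=T[:3,:3]@np.linalg.solve(K,[p[0],p[1],1.]);o=T[:3,3]
    return o+d*(z-o[2])/d[2]
def proj(K,T,X):
    c=T[:3,:3].T@(np.array(X,float)-T[:3,3]);q=K@c;return q[:2]/q[2]
E
python3 - <<'E'
from h import *
t=load("top0");s=load("scene0")
o=lambda x:x-.45
T=lambda u0,v0,u,v,k:(u0+u/k-.45,v0+v/k-.45)
P=lambda n,c,p,z:print(n,ray(*c,p,z).round(4))
P("Hrec t",t,T(210,220,165,187,8),.024);P("Hrec s",s,T(207,256,157,128,5.333),.024)
a=ray(*t,T(210,220,116,103,8),.024);b=ray(*t,T(210,220,215,268,8),.024);print("holes t",a,b,(a+b)/2,np.degrees(np.arctan2(*(a-b)[1::-1])))
a=ray(*s,T(207,256,94,87,5.333),.024);b=ray(*s,T(207,256,220,162,5.333),.024);print("holes s",a,b,(a+b)/2,np.degrees(np.arctan2(*(a-b)[1::-1])))
P("screw1 t",t,T(318,198,238,88,8),.011);P("screw2 t",t,T(318,198,153,352,8),.011);P("screw2 s",s,T(324,207,177,197,5.333),.011)
P("posttop t",t,T(318,198,210,178,8),.04);P("posttop s",s,T(324,207,160,40,5.333),.04);P("postbase s",s,T(324,207,152,102,5.333),.01)
P("dish t",t,(413,249),.012);P("dish s",s,(437,224.5),.012)
for n,u,c in(("base","(343,226)",(343,226)),):P(n,t,c,.01)
E
```

```text
Hrec t [0.4892 0.1728 0.024 ]
Hrec s [0.4879 0.1732 0.024 ]
holes t [0.51270955 0.18685994 0.024     ] [0.46667843 0.15865507 0.024     ] [0.48969399 0.17275751 0.024     ] 31.497253563867336
holes s [0.51202033 0.18681519 0.024     ] [0.46710204 0.1591667  0.024     ] [0.48956119 0.17299095 0.024     ] 31.613478728992828
screw1 t [ 0.5627 -0.0888  0.011 ]
screw2 t [ 0.4888 -0.0631  0.011 ]
screw2 s [ 0.4861 -0.0625  0.011 ]
posttop t [ 0.5341 -0.079   0.04  ]
posttop s [ 0.5334 -0.0788  0.04  ]
postbase s [ 0.5317 -0.0772  0.01  ]
dish t [ 0.4693 -0.2317  0.012 ]
dish s [ 0.465  -0.2319  0.012 ]
base [ 0.5235 -0.0781  0.01  ]
```

The two cameras agree to about 2 mm. The housing is at (0.489,0.173) with yaw 31.5°. The base axis is about -19°, the post is at (0.534,-0.079) and the dish at (0.467,-0.232). I'm moving above the housing.

Emit:
send_rows(steps=[1,-3.58,-2.36,0.8,0,1,-3.58,-2.36,0.8,0,1,-3.58,-2.36,0.8,0,1,-3.58,-2.36,0.8,0,1,-3.58,-2.36,0.8,0,1,-3.58,-2.36,0.8,0,1,-3.58,-2.36,0.8,0,1,-3.58,-2.36,0.8,0,1,-3.58,-2.36,0.8,0,1,-3.58,-2.36,0.8,0,1,-3.58,-2.36,0.8,0,1,-3.58,-2.36,0.8,0], newtons=90)

```text
clock: 1.35
position: [0.4901, 0.1726, 0.1349]
ee_rot: [-0.0, 0.127, 0.992, 0.0]
contact_force: [0.7, 0.6, -0.2]
width: 0.0856
gripper_force: 0.0
```

Emit:
send_rows(steps=[1,0,0,0,-7.7,1,0,0,0,-7.7,1,0,0,0,-7.7,1,0,0,0,-7.7,1,0,0,0,-7.7,1,0,0,0,-7.6,1,0,0,0,0,1,0,0,0,0])

```text
clock: 2.15
position: [0.4892, 0.1741, 0.1351]
ee_rot: [-0.0, -0.27, 0.963, 0.0]
contact_force: [0.1, -0.1, -1.0]
width: 0.0854
gripper_force: 0.0
```

```bash
cat >> h.py <<'E'
from scipy.spatial.transform import Rotation as R
def wrist(name):
    from rig import get_state,get_image
    import cv2
    s=get_state();d=get_image("wrist");q=s["ee_rot"];M=np.eye(4)
    M[:3,:3]=R.from_quat([q[1],q[2],q[3],q[0]]).as_matrix();M[:3,3]=s["position"]
    cv2.imwrite(f"pics/{name}.png",d["color"][:,:,::-1]);np.savez(f"pics/{name}.npz",mtx=d["mtx"],T=M@d["mount"],tool=M)
    show();return M
def show(target=None,yaw=None):
    "tool pose; target xyz -> shift in tool axes (cm); yaw = wanted yaw of tool y (deg) -> roll"
    from rig import get_state
    s=get_state();q=s["ee_rot"];r=R.from_quat([q[1],q[2],q[3],q[0]]).as_matrix()
    y=np.degrees(np.arctan2(r[1,1],r[0,1]))
    print("t",round(s["clock"],2),"pos",s["position"].round(4),"yaw",y.round(2),"tilt z",r[:,2].round(3),"F",s["contact_force"].round(1),"w",round(s["width"],4),round(s["gripper_force"],1))
    if target is not None:print("shift cm",(r.T@(np.array(target)-s["position"])*100).round(2))
    if yaw is not None:print("roll",round(y-yaw,2))
E
python3 - <<'E'
from h import *
wrist("w1");show([.4893,.173,.0],121.5);K,T=load("w1")
for p in([.4893,.173,.024],):print(proj(K,T,p))
E
```

```text
t 2.2 pos [0.4892 0.1741 0.1352] yaw 121.37 tilt z [-0.  0. -1.] F [ 0.7 -0.8  0.2] w 0.0852 0.0
t 2.2 pos [0.4892 0.1741 0.1352] yaw 121.37 tilt z [-0.  0. -1.] F [ 0.7 -0.8  0.2] w 0.0852 0.0
shift cm [ 0.04 -0.1  13.52]
roll -0.13
[318.24091524 198.09177899]
```

View pics/w1.png

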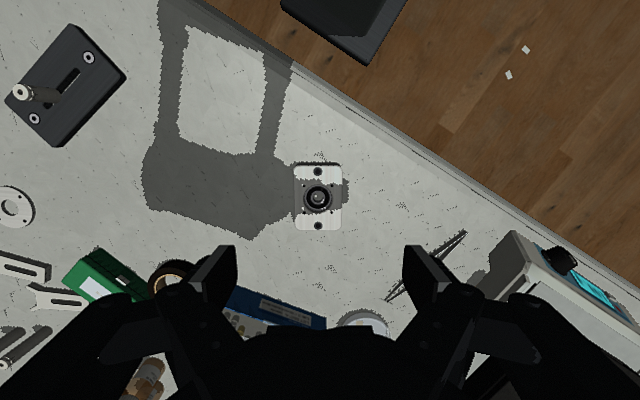

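Wrist view: the housing holes are at (318,171) and (318,226), so its middle is at (318,198), as predicted. The post top is at about (22,92). I'm descending and gripping.

Emit:
send_rows(steps=[1,0.04,-0.1,4,-0.1,1,0,0,4,0,1,0,0,3,0,1,0,0,1.5,0,1,0,0,0.7,0,1,0,0,0,0,1,0,0,0,0])

```text
clock: 2.9
position: [0.4903, 0.1733, 0.004]
ee_rot: [0.001, -0.272, 0.962, -0.0]
contact_force: [0.3, 0.3, 0.9]
width: 0.0852
gripper_force: 0.0
```

Run:
```python
from h import *
show([.4893,.173,.0],121.5);K,T=load("w1")
for p in((22,92),):print(ray(K,T,p,.04))
print(ray(K,T,(88.5,57.5),.011),ray(K,T,(34,119),.011))
```

```text
t 2.9 pos [0.4903 0.1733 0.004 ] yaw 121.57 tilt z [ 0.002  0.    -1.   ] F [0.3 0.3 0.9] w 0.0852 0.0
shift cm [0.1  0.03 0.4 ]
roll 0.07
[ 0.53381685 -0.07743736  0.04      ]
[ 0.48792873 -0.06209587  0.011     ] [ 0.5638044  -0.08798447  0.011     ]
```

Emit:
send_rows(steps=[1,0.1,0.03,0.3,0,0,0,0,0,0,-0.4,0,0,0,0,-1,0,0,0,0,-1,0,0,0,0,-1,0,0,0,0,-1,0,0,0,0,-1,0,0,0,0], newtons=90)

```text
clock: 3.7
position: [0.4891, 0.1729, 0.0012]
ee_rot: [0.001, -0.272, 0.962, -0.0]
contact_force: [-1.0, -0.8, 5.5]
width: 0.0442
gripper_force: 93.0
```

Emit:
send_rows(steps=[-1,0,0,-1,0,-1,0,0,-3,0,-1,0,0,-4,0,-1,0,0,-2,0,-1,0,0,0,8.4,-1,0,0,0,8.4,-1,0,0,0,8.4,-1,0,0,0,8.4,-1,0,0,0,8.4,-1,0,0,0,8.4,-1,0,0,0,0])

```text
clock: 4.8
position: [0.488, 0.1727, 0.1004]
ee_rot: [-0.0, 0.163, 0.987, -0.0]
contact_force: [-0.1, 0.1, -2.9]
width: 0.044
gripper_force: 92.4
```

Run:
```python
from h import *
show([.581,-.0935,.10],71.2)
```

```text
t 4.8 pos [0.488  0.1727 0.1004] yaw 71.21 tilt z [-0.001  0.    -1.   ] F [-0.1  0.1 -2.9] w 0.044 92.4
shift cm [-17.38 -22.21   0.03]
roll 0.01
```

Emit:
send_rows(steps=[-1,-2.48,-3.17,0,0,-1,-2.48,-3.17,0,0,-1,-2.48,-3.17,0,0,-1,-2.48,-3.17,0,0,-1,-2.48,-3.17,0,0,-1,-2.48,-3.17,0,0,-1,-2.48,-3.17,0,0,-1,0,0,0,0,-1,0,0,0,0,-1,0,0,0,0])

```text
clock: 5.8
position: [0.5804, -0.0923, 0.1]
ee_rot: [-0.001, 0.163, 0.987, 0.0]
contact_force: [-0.1, -0.2, -3.0]
width: 0.0443
gripper_force: 92.7
```

Run:
```python
from h import *
M=wrist("w2");K,T=load("w2");print(proj(K,T,[.5338,-.078,.04]))
import cv2
im=cv2.imread("pics/w2.png");c=im[20:245,200:440]
cv2.imwrite("pics/w2c.png",cv2.resize(c,None,fx=2.66,fy=2.66,interpolation=cv2.INTER_CUBIC))
```

```text
t 5.85 pos [ 0.5804 -0.092   0.1001] yaw 71.31 tilt z [-0.001  0.001 -1.   ] F [ 0.2  0.5 -3.4] w 0.0438 92.7
[316.93509872 151.63734499]
```

View pics/w2c.png

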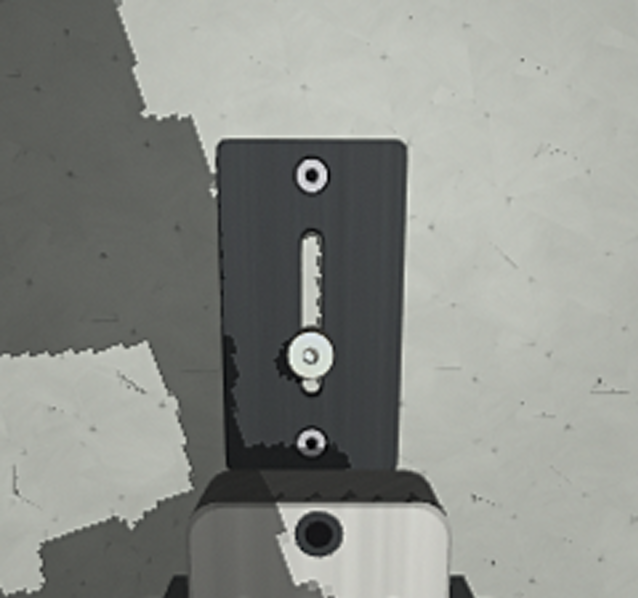

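Run:
```python
from h import *
import cv2
K,T=load("w2");M=np.load("pics/w2.npz")["tool"]
post=ray(K,T,(316.1,153.4),.04);print("post",post)
hole=ray(K,T,(319.5,220.3),.1228);print("hole tool",M[:3,:3].T@(hole-M[:3,3]))
for x in(.02686,0,-.02686):print(proj(K,T,M[:3,:3]@[x,0,-.0228]+M[:3,3]))
im=cv2.imread("pics/w2.png");cv2.imwrite("pics/w2d.png",cv2.resize(im[205:345,230:410],None,fx=4,fy=4,interpolation=cv2.INTER_CUBIC))
```

```text
post [ 0.53479695 -0.07897902  0.04      ]
hole tool [ 0.02523469  0.00040626 -0.02275105]
[318.60439042 216.95609711]
[318.69207183 270.00218002]
[318.77083371 317.6520628 ]
```

View pics/w2d.png

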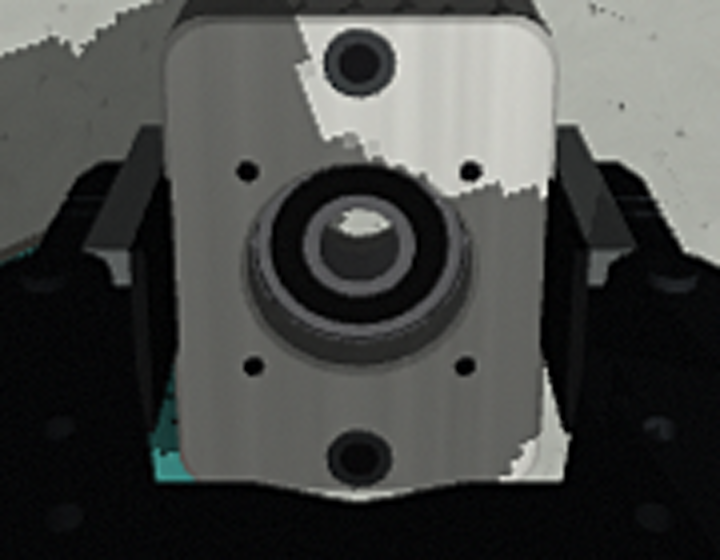

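Run:
```python
from h import *
K,T=load("w2");M=np.load("pics/w2.npz")["tool"];Ri=M[:3,:3].T
h=[Ri@(ray(K,T,p,.1228)-M[:3,3]) for p in((319.6,220.1),(319.4,319.4))];c=sum(h)/2;print(h,c)
p=Ri@(np.array([.5348,-.0790,.04])-M[:3,3]);print("shift cm",(p-c)*100)
show([.5348,-.079,.047],71.2)
```

```text
[array([ 0.0253311 ,  0.00045198, -0.02275086]), array([-0.02786428,  0.0003178 , -0.02284545])] [-0.00126659  0.00038489 -0.02279815]
shift cm [ 4.86244061 -0.24198058  8.28852275]
t 5.85 pos [ 0.5804 -0.092   0.1001] yaw 71.31 tilt z [-0.001  0.001 -1.   ] F [ 0.2  0.5 -3.4] w 0.0438 92.7
shift cm [ 4.73 -0.23  5.32]
roll 0.11
```

Emit:
send_rows(steps=[-1,1.6,-0.08,0,0.1,-1,1.6,-0.08,0,0,-1,1.66,-0.08,0,0,-1,0,0,2,0,-1,0,0,2,0,-1,0,0,1,0,-1,0,0,0,0,-1,0,0,0,0,-1,0,0,0,0])

```text
clock: 6.75
position: [0.5354, -0.0797, 0.0511]
ee_rot: [0.001, 0.164, 0.986, -0.0]
contact_force: [0.7, 0.9, -2.4]
width: 0.0442
gripper_force: 92.7
```

Run:
```python
from h import *
M=wrist("w3");K,T=load("w3")
c=M[:3,3]+M[:3,:3]@[-.00127,.00038,0];print("axis",c);show([.5348,-.079,.045])
```

```text
t 6.8 pos [ 0.5354 -0.0798  0.0512] yaw 71.12 tilt z [ 0.002 -0.    -1.   ] F [ 0.2 -0.5 -2.4] w 0.0446 92.7
axis [ 0.53671015 -0.07979275  0.05114619]
t 6.8 pos [ 0.5354 -0.0798  0.0512] yaw 71.12 tilt z [ 0.002 -0.    -1.   ] F [ 0.2 -0.5 -2.4] w 0.0446 92.7
shift cm [0.08 0.06 0.62]
```

Emit:
send_rows(steps=[-1,0.2,0,0,0,-1,0,0,0.4,0,-1,0,0,0,0,-1,0,0,0,0])

```text
clock: 7.2
position: [0.5325, -0.0791, 0.0462]
ee_rot: [-0.0, 0.164, 0.986, 0.0]
contact_force: [0.8, 0.2, -3.0]
width: 0.0442
gripper_force: 92.7
```

Emit:
send_rows(steps=[-1,0,0,0.2,0,-1,0,0,0.1,0,-1,0,0,0,0])

```text
clock: 7.5
position: [0.5325, -0.0791, 0.043]
ee_rot: [-0.0, 0.164, 0.986, 0.0]
contact_force: [-1.0, -0.4, -1.7]
width: 0.0441
gripper_force: 92.7
```

Emit:
send_rows(steps=[-1,0,0,0.1,0,-1,0,0,0,0])

```text
clock: 7.7
position: [0.5326, -0.0791, 0.0422]
ee_rot: [-0.0, 0.164, 0.986, 0.0]
contact_force: [-0.1, 1.0, -1.2]
width: 0.0445
gripper_force: 92.7
```

Emit:
send_rows(steps=[-1,0,0,0.1,0,-1,0,0,0,0])

```text
clock: 7.9
position: [0.5326, -0.0791, 0.0412]
ee_rot: [-0.0, 0.164, 0.986, 0.0]
contact_force: [0.5, 0.6, -2.4]
width: 0.0445
gripper_force: 92.7
```

Emit:
send_rows(steps=[-1,0,0,0.1,0,-1,0,0,0,0])

```text
clock: 8.1
position: [0.5326, -0.0791, 0.0402]
ee_rot: [-0.0, 0.164, 0.986, 0.0]
contact_force: [0.4, 0.0, -1.2]
width: 0.0444
gripper_force: 92.7
```

Emit:
send_rows(steps=[-1,0,0,0.1,0,-1,0,0,0,0])

```text
clock: 8.3
position: [0.5326, -0.0791, 0.0392]
ee_rot: [-0.0, 0.164, 0.986, 0.0]
contact_force: [0.4, -0.3, -2.5]
width: 0.0441
gripper_force: 92.7
```

Emit:
send_rows(steps=[-1,0,0,0.05,0,-1,0,0,0,0])

```text
clock: 8.5
position: [0.5326, -0.0791, 0.0387]
ee_rot: [-0.0, 0.164, 0.986, 0.0]
contact_force: [-0.6, 0.4, -2.3]
width: 0.0443
gripper_force: 92.7
```

Emit:
send_rows(steps=[-1,0,0,0.1,0,-1,0,0,0,0])

```text
clock: 8.7
position: [0.5326, -0.0791, 0.0377]
ee_rot: [-0.0, 0.164, 0.986, 0.0]
contact_force: [0.1, -0.2, -1.8]
width: 0.0444
gripper_force: 92.7
```

Emit:
send_rows(steps=[-1,0,0,0.1,0,-1,0,0,0,0])

```text
clock: 8.9
position: [0.5326, -0.0791, 0.0367]
ee_rot: [-0.0, 0.164, 0.986, 0.0]
contact_force: [0.4, 0.5, -3.1]
width: 0.0443
gripper_force: 92.7
```

It's in the hole with no contact. Continuing down.

Emit:
send_rows(steps=[-1,0,0,0.1,0,-1,0,0,0.1,0,-1,0,0,0.1,0,-1,0,0,0,0])

```text
clock: 9.3
position: [0.5326, -0.0791, 0.0336]
ee_rot: [-0.0, 0.164, 0.986, 0.0]
contact_force: [-1.1, -0.6, -2.4]
width: 0.0442
gripper_force: 92.7
```

Emit:
send_rows(steps=[-1,0,0,0.1,0,-1,0,0,0.05,0,-1,0,0,0,0])

```text
clock: 9.6
position: [0.5326, -0.0791, 0.0322]
ee_rot: [-0.0, 0.164, 0.986, 0.0]
contact_force: [-0.1, -0.1, -2.7]
width: 0.0439
gripper_force: 92.7
```

Emit:
send_rows(steps=[-1,0,0,0.05,0,-1,0,0,0,0])

```text
clock: 9.8
position: [0.5326, -0.0791, 0.0317]
ee_rot: [-0.0, 0.164, 0.986, 0.0]
contact_force: [-1.2, -0.3, -2.7]
width: 0.0444
gripper_force: 92.7
```

Emit:
send_rows(steps=[-1,0,0,0.05,0,-1,0,0,0,0])

```text
clock: 10.0
position: [0.5326, -0.0791, 0.0313]
ee_rot: [0.0, 0.164, 0.986, 0.0]
contact_force: [-0.2, 0.5, -2.4]
width: 0.0445
gripper_force: 92.7
```

Emit:
send_rows(steps=[-1,0,0,0.05,0,-1,0,0,0,0])

```text
clock: 10.2
position: [0.5327, -0.0791, 0.0311]
ee_rot: [0.0, 0.164, 0.986, 0.0]
contact_force: [-0.8, 1.2, 2.0]
width: 0.0443
gripper_force: 93.2
```

Emit:
send_rows(steps=[-1,0,0,0.03,0,-1,0,0,0,0])

```text
clock: 10.4
position: [0.5327, -0.0791, 0.031]
ee_rot: [0.0, 0.164, 0.986, 0.0]
contact_force: [-2.0, 0.4, 5.0]
width: 0.0443
gripper_force: 93.4
```

Emit:
send_rows(steps=[-1,0,0,0.03,0,-1,0,0,0,0])

```text
clock: 10.6
position: [0.5328, -0.0791, 0.031]
ee_rot: [0.0, 0.164, 0.986, -0.0]
contact_force: [-2.5, 0.0, 7.5]
width: 0.0441
gripper_force: 93.8
```

Emit:
send_rows(steps=[-1,0,0,0.03,0,-1,0,0,0,0])

```text
clock: 10.8
position: [0.5328, -0.0791, 0.0309]
ee_rot: [0.0, 0.164, 0.986, -0.0]
contact_force: [-1.4, 1.1, 9.0]
width: 0.0441
gripper_force: 94.0
```

Contact at the expected height. I'll push gently at about 8 N/mm.

Emit:
send_rows(steps=[-1,0,0,0.05,0,-1,0,0,0.05,0,-1,0,0,0,0])

```text
clock: 11.1
position: [0.5329, -0.0792, 0.0308]
ee_rot: [0.001, 0.164, 0.986, -0.0]
contact_force: [-3.6, 1.2, 15.6]
width: 0.0442
gripper_force: 94.9
```

Emit:
send_rows(steps=[-1,0,0,0.05,0,-1,0,0,0,0])

```text
clock: 11.3
position: [0.5329, -0.0791, 0.0307]
ee_rot: [0.001, 0.164, 0.986, -0.0]
contact_force: [-5.8, 1.3, 17.8]
width: 0.0444
gripper_force: 95.2
```

Emit:
send_rows(steps=[-1,0,0,0.05,0,-1,0,0,0,0])

```text
clock: 11.5
position: [0.5333, -0.0793, 0.0295]
ee_rot: [0.001, 0.164, 0.986, -0.0]
contact_force: [-3.4, 0.9, 9.8]
width: 0.0446
gripper_force: 94.4
```

Emit:
send_rows(steps=[-1,0,0,0.05,0,-1,0,0,0.05,0,-1,0,0,0,0])

```text
clock: 11.8
position: [0.5332, -0.0792, 0.0279]
ee_rot: [0.001, 0.164, 0.986, 0.0]
contact_force: [-2.5, -0.4, 5.8]
width: 0.0445
gripper_force: 93.9
```

Emit:
send_rows(steps=[-1,0,0,0.05,0,-1,0,0,0.05,0,-1,0,0,0,0])

```text
clock: 12.1
position: [0.5328, -0.0791, 0.0267]
ee_rot: [0.0, 0.164, 0.986, 0.0]
contact_force: [-2.5, 1.1, 5.9]
width: 0.0445
gripper_force: 93.9
```

Emit:
send_rows(steps=[-1,0,0,0.05,0,-1,0,0,0.05,0,-1,0,0,0,0])

```text
clock: 12.4
position: [0.5327, -0.0791, 0.0247]
ee_rot: [0.0, 0.164, 0.986, 0.0]
contact_force: [-0.3, 0.1, -3.1]
width: 0.0444
gripper_force: 93.0
```

Emit:
send_rows(steps=[-1,0,0,0.05,0,-1,0,0,0.05,0,-1,0,0,0,0])

```text
clock: 12.7
position: [0.5326, -0.0791, 0.0235]
ee_rot: [-0.0, 0.164, 0.986, 0.0]
contact_force: [0.7, 0.1, -2.4]
width: 0.0441
gripper_force: 93.0
```

Emit:
send_rows(steps=[-1,0,0,0.1,0,-1,0,0,0.1,0,-1,0,0,0.1,0,-1,0,0,0.1,0,-1,0,0,0.1,0,-1,0,0,0,0])

```text
clock: 13.3
position: [0.5326, -0.0791, 0.0187]
ee_rot: [-0.0, 0.164, 0.986, 0.0]
contact_force: [-0.1, -0.4, -2.3]
width: 0.0443
gripper_force: 93.0
```

Emit:
send_rows(steps=[-1,0,0,0.1,0,-1,0,0,0.1,0,-1,0,0,0.1,0,-1,0,0,0.1,0,-1,0,0,0.05,0,-1,0,0,0,0])

```text
clock: 13.9
position: [0.5326, -0.0791, 0.0143]
ee_rot: [-0.0, 0.164, 0.986, 0.0]
contact_force: [-0.3, -1.3, -2.1]
width: 0.0442
gripper_force: 93.0
```

Emit:
send_rows(steps=[-1,0,0,0.1,0,-1,0,0,0.1,0,-1,0,0,0.05,0,-1,0,0,0,0])

```text
clock: 14.3
position: [0.5326, -0.0791, 0.0118]
ee_rot: [-0.0, 0.164, 0.986, 0.0]
contact_force: [0.7, 0.5, -1.6]
width: 0.0445
gripper_force: 93.0
```

Emit:
send_rows(steps=[-1,0,0,0.05,0,-1,0,0,0,0])

```text
clock: 14.5
position: [0.5326, -0.0791, 0.0114]
ee_rot: [-0.0, 0.164, 0.986, 0.0]
contact_force: [-1.5, 0.4, -1.0]
width: 0.0442
gripper_force: 93.0
```

Emit:
send_rows(steps=[-1,0,0,0.05,0,-1,0,0,0,0])

```text
clock: 14.7
position: [0.5327, -0.0791, 0.0112]
ee_rot: [0.0, 0.164, 0.986, 0.0]
contact_force: [-1.3, 0.7, 1.1]
width: 0.044
gripper_force: 93.3
```

Emit:
send_rows(steps=[-1,0,0,0.03,0,-1,0,0,0,0,0.3,0,0,0,0,0.5,0,0,0,0,0.5,0,0,0,0,0.5,0,0,0,0,0.5,0,0,0,0], newtons=40)

```text
clock: 15.4
position: [0.5327, -0.0791, 0.0105]
ee_rot: [-0.0, 0.164, 0.986, 0.0]
contact_force: [-0.4, 0.6, 0.5]
width: 0.0642
gripper_force: 0.0
```

Emit:
send_rows(steps=[0.5,0,0,-1,0,0.5,0,0,-2,0,0.5,0,0,-3,0,0.5,0,0,-2,0,0.5,0,0,0,0,0.5,0,0,0,0])

```text
clock: 16.0
position: [0.5328, -0.0791, 0.0912]
ee_rot: [0.001, 0.164, 0.986, -0.0]
contact_force: [-0.1, -0.5, -0.4]
width: 0.0643
gripper_force: 0.0
```

Run:
```python
from h import *
import cv2
from rig import get_image
M=wrist("w4");K,T=load("w4")
d=get_image("scene")["color"][:,:,::-1]
im=cv2.imread("pics/w4.png")
a=cv2.resize(im[150:350,220:420],(500,500),interpolation=cv2.INTER_CUBIC);b=cv2.resize(d[190:265,310:385],(300,300),interpolation=cv2.INTER_CUBIC)
o=np.zeros((500,800,3),np.uint8);o[:,:500]=a;o[:300,500:]=b;cv2.imwrite("pics/w4c.png",o)
```

```text
t 16.05 pos [ 0.5321 -0.0789  0.0903] yaw 71.1 tilt z [-0.001  0.    -1.   ] F [-0.3 -0.1 -1.6] w 0.0642 0.0
```

View pics/w4c.png

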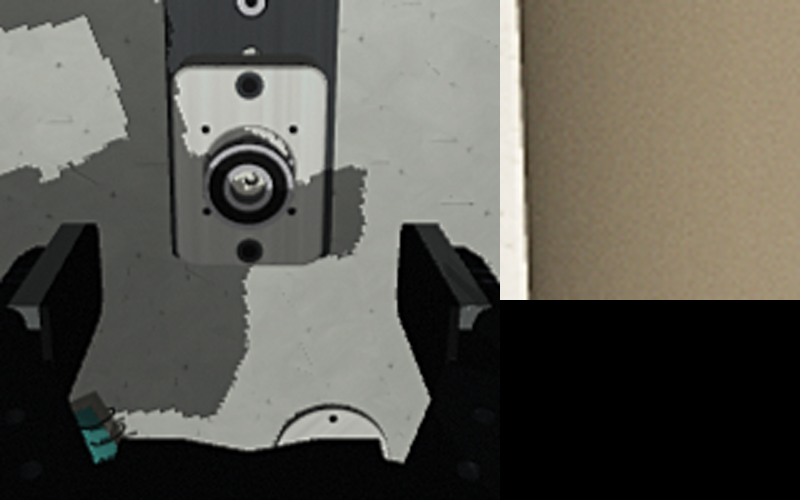

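The housing is flat on the base. The bearing is level on the post, its centre at crop (249,181), which is pixel (319.2,222).

Run:
```python
from h import *
K,T=load("w4");b=ray(K,T,(319.2,222),.048);print(b)
a=ray(K,T,(220+203/2.5,222),.048);c=ray(K,T,(220+295/2.5,222),.048);print("dia",np.linalg.norm(a-c))
show([b[0],b[1],.035])
```

```text
[ 0.53201355 -0.07867203  0.048     ]
dia 0.026074897494671474
t 16.1 pos [ 0.5317 -0.0789  0.0898] yaw 71.1 tilt z [-0.002  0.001 -1.   ] F [-0.8  0.3  0. ] w 0.0639 0.0
shift cm [-0.03  0.03  5.48]
```

Emit:
send_rows(steps=[0.5,0,0,2,0,0.5,0,0,2,0,0.5,0,0,1,0,0.5,0,0,0.4,0,0.5,0,0,0,0,0.5,0,0,0,0], newtons=25)

```text
clock: 16.7
position: [0.5331, -0.0792, 0.0369]
ee_rot: [0.0, 0.164, 0.986, 0.0]
contact_force: [0.6, 0.4, -0.5]
width: 0.0637
gripper_force: 0.0
```

Run:
```python
from h import *
show([.532,-.0787,.036])
```

```text
t 16.7 pos [ 0.5331 -0.0792  0.0369] yaw 71.1 tilt z [ 0.001 -0.    -1.   ] F [ 0.6  0.4 -0.5] w 0.0637 0.0
shift cm [0.12 0.01 0.09]
```

Emit:
send_rows(steps=[0.3,0.05,0,0.05,0,0,0,0,0,0,-0.15,0,0,0,0,-0.3,0,0,0,0,-0.45,0,0,0,0,-1,0,0,0,0,-1,0,0,0,0,-1,0,0,0,0,-1,0,0,0,0], newtons=25)

```text
clock: 17.6
position: [0.5323, -0.079, 0.0364]
ee_rot: [0.0, 0.164, 0.986, 0.0]
contact_force: [-1.2, 0.1, 5.7]
width: 0.0247
gripper_force: 24.6
```

Emit:
send_rows(steps=[-1,0,0,-0.3,0,-1,0,0,-0.5,0,-1,0,0,-1,0,-1,0,0,-3,0,-1,0,0,-3,0,-1,0,0,0,0,-1,0,0,0,0])

```text
clock: 18.3
position: [0.5326, -0.079, 0.115]
ee_rot: [0.001, 0.164, 0.986, -0.0]
contact_force: [-0.8, -0.7, -0.9]
width: 0.0247
gripper_force: 24.6
```

Run:
```python
from h import *
show([.467,-.2318,.114])
```

```text
t 18.3 pos [ 0.5326 -0.079   0.115 ] yaw 71.1 tilt z [ 0.002 -0.    -1.   ] F [-0.8 -0.7 -0.9] w 0.0247 24.6
shift cm [  1.26 -16.58   0.1 ]
```

Emit:
send_rows(steps=[-1,0.25,-3.32,0,0,-1,0.25,-3.32,0,0,-1,0.25,-3.32,0,0,-1,0.25,-3.32,0,0,-1,0.25,-3.32,0,0,-1,0,0,0,0,-1,0,0,0,0,-1,0,0,0,0])

```text
clock: 19.1
position: [0.4662, -0.2309, 0.1133]
ee_rot: [-0.001, 0.164, 0.986, 0.001]
contact_force: [-0.2, -0.9, -0.6]
width: 0.0244
gripper_force: 24.7
```

Run:
```python
from h import *
wrist("w5");show([.467,-.2318,.02]);K,T=load("w5");print(proj(K,T,[.467,-.2318,.014]))
```

```text
t 19.15 pos [ 0.4665 -0.2308  0.1135] yaw 71.15 tilt z [-0.001  0.001 -1.   ] F [-1.1 -0.5  0.1] w 0.0245 24.7
t 19.15 pos [ 0.4665 -0.2308  0.1135] yaw 71.15 tilt z [-0.001  0.001 -1.   ] F [-1.1 -0.5  0.1] w 0.0245 24.7
shift cm [-0.09 -0.09  9.35]
[318.26865174 203.31703527]
```

View pics/w5.png

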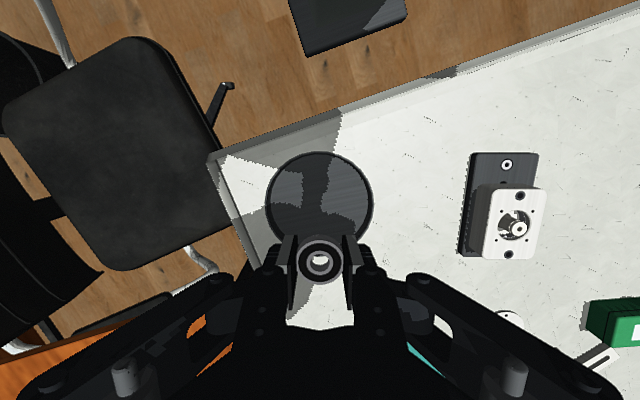

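The dish centre is at about (319,204), as predicted. The bearing is held level and the empty housing sits on the post. Lowering into the dish.

Emit:
send_rows(steps=[-1,-0.05,-0.05,3,0,-1,0,0,3,0,-1,0,0,2.5,0,-1,0,0,1,0,-1,0,0,0.7,0,-1,0,0,0.3,0,-1,0,0,0,0])

```text
clock: 19.85
position: [0.4675, -0.2327, 0.0095]
ee_rot: [0.001, 0.164, 0.986, -0.0]
contact_force: [-0.3, -0.0, 0.2]
width: 0.0241
gripper_force: 24.7
```

Emit:
send_rows(steps=[-1,0,0,0.1,0,-1,0,0,0.1,0,-1,0,0,0,0])

```text
clock: 20.15
position: [0.4671, -0.2328, 0.0075]
ee_rot: [0.0, 0.164, 0.986, -0.0]
contact_force: [-0.6, 0.2, -0.1]
width: 0.0246
gripper_force: 24.7
```

Emit:
send_rows(steps=[-1,0,0,0.1,0,-1,0,0,0,0])

```text
clock: 20.35
position: [0.4668, -0.2326, 0.0061]
ee_rot: [0.0, 0.164, 0.986, 0.0]
contact_force: [0.2, -1.0, -0.4]
width: 0.0241
gripper_force: 24.7
```

Emit:
send_rows(steps=[-1,0,0,0.1,0,-1,0,0,0.1,0,-1,0,0,0,0])

```text
clock: 20.65
position: [0.4668, -0.2325, 0.0039]
ee_rot: [-0.0, 0.164, 0.986, 0.0]
contact_force: [-0.6, -1.2, -0.5]
width: 0.0242
gripper_force: 24.7
```

Emit:
send_rows(steps=[-1,0,0,0.1,0,-1,0,0,0,0])

```text
clock: 20.85
position: [0.467, -0.2326, 0.0031]
ee_rot: [0.0, 0.164, 0.986, 0.0]
contact_force: [-0.2, 0.1, 0.0]
width: 0.0243
gripper_force: 24.9
```

Emit:
send_rows(steps=[-1,0,0,0.1,0,-1,0,0,0,0])

```text
clock: 21.05
position: [0.467, -0.2326, 0.003]
ee_rot: [0.0, 0.164, 0.986, -0.0]
contact_force: [-1.5, 0.3, 8.8]
width: 0.0247
gripper_force: 29.1
```

Emit:
send_rows(steps=[-1,0,0,-0.1,0,-1,0,0,0,0,-0.3,0,0,0,0,-0.1,0,0,0,0,0.05,0,0,0,0,0.05,0,0,0,0,0.05,0,0,0,0])

```text
clock: 21.75
position: [0.4669, -0.2326, 0.003]
ee_rot: [-0.0, 0.164, 0.986, 0.0]
contact_force: [-0.3, -0.6, -0.6]
width: 0.0448
gripper_force: 0.0
```

Emit:
send_rows(steps=[0.05,0,0,-0.5,0,0.05,0,0,-1.5,0,0.05,0,0,-4,0,0.05,0,0,-4,0,0.05,0,0,-2,0,0.05,0,0,0,0,0.05,0,0,0,0])

```text
clock: 22.45
position: [0.4667, -0.2325, 0.1232]
ee_rot: [0.0, 0.164, 0.986, -0.0]
contact_force: [0.9, 0.3, -0.0]
width: 0.0443
gripper_force: 0.0
```

Run:
```python
from h import *
wrist("w6");K,T=load("w6");print(proj(K,T,[.467,-.2318,.011]))
```

```text
t 22.5 pos [ 0.4661 -0.2321  0.1223] yaw 71.1 tilt z [-0.001  0.001 -1.   ] F [ 0.1  0.3 -0.7] w 0.0451 0.0
[319.81404185 198.37947911]
```

View pics/w6.png

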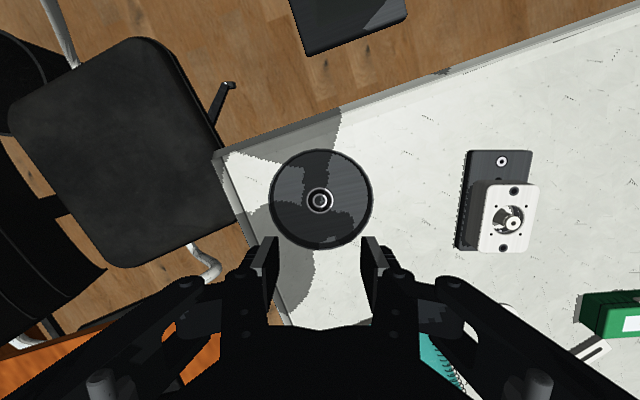

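The bearing lies flat at (319,200), in the middle of the dish. The housing is flat on the base with the post through it. Handing in.

```bash
python3 -c "
from rig import sign_off;print(sign_off())"
```

```text
the job is handed in; nothing more can be done
None
```

I handed the job in at about 22.5 s: the bearing lies flat in the middle of the dish, and the empty housing sits flat on the slotted base with the post through it. The highest push I measured was about 18 N at the wrist, and sign-off returned no verdict.

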